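# Slide the sample carrier along the rail into the corner pocket

## Task

Load the L-shaped steel sample carrier into the jig without picking it up: with a fingertip push it flat against the jig's rail, near the open end where it lies, then keep it against the rail and slide it along into the corner pocket until it sits flush against both the rail and the end stop. Never lift or tip it, leave the things standing around undisturbed, and take the hand away when it is home.

Things in the scene. Friction and masses are not known exactly. Their poses are not given: they have to be found in the camera images.
- carrier: loose L-shaped flat steel sample carrier, about 0.16 kg, 48 (x) by 72 (y) by 14 mm thick, lying on the jig's base. Origin: underside, centre of the 48 x 72 rectangle. The half y < 0 is 48 deep (x -24 to +24), the half y > 0 only 24 (x 0 to +24). Its long straight side x = +24 goes against the rail, the face y = -36 leads into the pocket. Starts 20 to 65 mm clear of the rail, within 0.35 rad of parallel
- inner_corner (a point): the carrier's open inside corner (its x = 0, y = 0), 7 mm above its underside, axes as the carrier's: a ledge face (x = 0, y 0 to 36 mm) and a shoulder face (y = 0, x -24 to 0 mm) meet here, so a fingertip set in it can press towards the rail (+x) and push along it (-y) at once
- jig: fixed loading jig: dark flat base with a bright rail along its far side and a pocket at its -y end. Origin: underside, on the worktop; +x towards the rail (away from the robot), y along the rail. Base x -85 to +70 mm, y -150 to +150 mm, top 6 mm above the worktop. The carrier starts near the open +y end, 130 to 190 mm along y from its seat
- rail_mid (a point): middle of the rail's inner face, at its foot on the base (jig x = +50, y = 0, z = 6 mm), axes as the jig's. The straight rail runs y -147 to +138 mm, is 12 mm thick and stands 18 mm above the base
- pocket_corner (a point): corner where rail and end stop meet, on the base (jig x = +50, y = -135, z = 6 mm), axes as the jig's. The stop runs 55 mm from the rail along -x, 18 mm high. A lip 8 mm thick, 18 mm high runs from the stop 16 mm to +y, parallel to the rail, its inner face 51 mm from the rail: rail, stop and lip form the corner pocket, open to +y
- seat (a point): point on the jig's base where the carrier's origin lies when the carrier is home in the corner pocket (jig x = +26, y = -99, z = 6 mm); axes as the jig's; the carrier's axes match them when it is home
- die_plunger: small steel pellet-die plunger, standing on the jig's base, 21 mm diameter, 53 mm high; bystander, origin at the centre of its underside
- die_ring: flat steel ring lying on the jig's base, 40 mm diameter, 12 mm high; bystander, origin at the centre of its underside
- vial_0: clear vial with a black cap standing on the worktop on the robot's side of the jig, 23 mm diameter, 47 mm high; bystander, origin at the centre of its underside
- vial_2: brown vial with a black cap standing on the worktop behind the rail, 23 mm diameter, 47 mm high; bystander, origin at the centre of its underside
- mortar: shallow stone mortar bowl on the worktop on the robot's side of the jig, 66 mm diameter, 21 mm high; bystander, origin at the centre of its underside

How it is judged (in metres and radians):
On the way:
1. the carrier is pushed flat against the rail (within 4 mm and 0.08 rad) while still at the open end, at least 85 mm before its seat (x of carrier in the frame of seat above -0.004 m and angle between the y axis of carrier and the y axis of seat, either way round below 0.08 rad and y of carrier in the frame of seat above 0.085 m), for 0.1 s.
At the end, for the whole second after the job is handed in: the carrier lies flat and still in the corner pocket, within 2.5 mm of touching the rail and of touching the end stop, and parallel to the rail within 0.04 rad (x of carrier in the frame of seat between -0.0025 and 0.0025 m and y of carrier in the frame of seat between -0.0025 and 0.0025 m and angle between the y axis of carrier and the y axis of seat, either way round below 0.04 rad and z of carrier in the frame of seat below 0.003 m and angle between carrier's own z axis and vertical below 0.05 rad and linear speed of carrier below 0.01 m/s).
It fails at once if the carrier comes more than 8 mm off the rail after it has been moved along to within 80 mm of its seat (y of carrier in the frame of seat below 0.08 m and x of carrier in the frame of seat below -0.008 m).
It fails at once if the carrier is lifted more than 6 mm off the jig's base or tipped more than 0.15 rad (z of carrier in the frame of seat above 0.006 m or angle between carrier's own z axis and vertical above 0.15 rad).
It fails at once if a bystander is moved more than 15 mm (distance of any of die_plunger, die_ring, vial_0, vial_2, mortar from where it was at the start of the episode above 0.015 m).
It also fails if it takes over 67 s, if anything falls off the work surface, if the arm or the gripper's body presses on something with over 40 N, if the wrist force passes 120 N, or if a joint passes its speed limit or range.

## Robot

A 6-joint arm with a two-finger parallel gripper is mounted at the origin on a cart in front of the work surface, level with it; the furniture and walls round the work are solid. World frame = base frame: x ahead of the robot, y to its left, z up, the work surface at z = 0. Lengths are in mm, angles in degrees, forces in N, time in s.
With the tool pointing down it reaches from about 300 to 850 mm from the base axis. Payload 4.2 kg.
Tool frame: the origin (TCP) lies on the centre line of the jaws, within the pads' length; the fingertips stand 14 mm ahead of it and the grasp point (between the pads) lies 5 mm behind it; z points along the fingers, y is the line along which they close (so a half turn about z gives the same grasp; the last joint's range is limited). The gripper opens to 91 mm and grips with 3 to 60 N. Pads are 32 mm wide; open, the fingers measure 118 mm over their backs; the gripper's body (76 mm by 178 mm) begins 60 mm behind the grasp point.
Start: joints at [-67.036, 18.312, 89.639, -0, 72.044, -1.146], TCP at [234.887, -524.852, 227.976] pointing down, gripper open.
Joint ranges: [-177.97, 177.97], [-48.28, 115.42], [12.27, 149.76], [-77.06, 257.06], [2.81, 150.46], [-146.56, 146.56]. Speed limits (degrees/s): [147.25, 147.25, 180, 180, 180, 180].

## Interface

Orientations are given as [roll, pitch, yaw] about the fixed x, y, z axes, in that order (R = Rz(yaw) Ry(pitch) Rx(roll)).
In Python, from workcell import env gives the robot as it stands.
- The arm moves only by the tool arm_command, never from a script. Its argument "motion" is a list of rows, each an object with "offset": the shift along the tool's x, y, z in m, a list of three; "spin": the turn about the tool's z in rad. In form: [{"offset": [tx, ty, tz], "spin": spin}, ...]. A call has 1 to 5 rows; each row shifts and turns the commanded pose from where the row before left it, along the tool's axes as they then stand; what a row does not reach is not made up. A row lasts 1/8 s, in which the tool goes at most 62.5 mm and 10.7 degrees, less where a joint would pass 70% of its speed; a pose out of reach is approached as far as the arm can. A call with a gripper value outside its range is refused whole. "jaw" is the finger opening in m, from 0 to 0.0912, set as the call begins (left out, the last holds). The fingers move at their own pace and stop on an object; "newtons" is the grip in N (left out, the last holds). Time passes only in rows, so rows that do not move let the fingers close. It gives the time, the measured TCP pose, the force, the opening and the grip force at its end, in the units of the state.
- env.state(): the state, without advancing time (a new reading comes with each control period).
- env.grab_frame(name): name is "side" or "top"; returns (picture, depth): 420x560x3 uint8, blue, green, red; 420x560 float32, mm along the optical axis (not along the pixel's ray), 0 where there is no reading.
- env.camera_model(name): a dict with "fx", "fy", "cx", "cy" (pixels), "eye" and "rotation" of the camera in the world. Camera axes: x right, y down, z forward; pixel columns grow to the right and rows downward; lengths in mm; the calibration is good to about 2 mm. A picture is of the moment at which its call begins. camera_model takes no time and is no camera call.
- env.job_done(): hands the job in; it is judged then, once.
Trained networks look in the newest picture that a camera, given by its name, has taken for a name from the list of things; names that differ only in an ending like _2 or _b are one class to them, and where a whole thing is asked for, a point or a joint stands for the part that bears it (a point fixed in the world has none). Each returns a list of dicts, best first, with "score" (0 to 1); they miss things now and then, are a little off and sometimes report something else, mostly with a low value. They report only what shows in the picture. A call takes as long as a camera call.
- env.boxes_of(camera, target): "bbox" ([left, top, right, bottom] in pixels, round what is visible of it).
- env.pinpoint(camera, target): "location" ([column, row] in pixels: a listed point, or the origin of a listed thing).
The state is a dict: "time_s": time; "qpos": joint angles; "qvel": joint speeds; "effort": joint torques, N m; "ee_pos": TCP position; "ee_rot": TCP orientation; "force": force on the tool from outside, world axes, zero at the start; "torque": the same for the moment, N m; "gripper_width": finger opening in mm; "gripper_force": force on a finger pad.
Only numpy, scipy, OpenCV 4.12 (cv2) and the standard library are available. Lean on these libraries where they do the work, as an engineer would, in place of code of your own. Each camera call takes 0.05 s, during which the arm holds its last target. There are 200 camera calls.

## Working session

There is one attempt and no reset: what is moved stays moved. The work goes in short steps, Python scripts to look and compute and a tool call to move; the robot and the scene stay as the last step left them, time stands still between calls to the robot, and variables do not carry over. Pictures are saved under pics/ and viewed, at most 10 in all, crops included, and the job is handed in when it is done.

Besides the shell and the picture viewer there is one more tool, called after "Emit:" as name([rows], argument=value, ...), one row to a line, values as JSON. arm_command: Moves the arm, as the interface text tells. Its arguments: {"type":"object","properties":{"motion":{"type":"array"},"jaw":{"type":"number"},"newtons":{"type":"number"}},"required":["motion"]}

```bash
ls; mkdir -p pics; cat > h.py <<'E'
from workcell import env
import numpy as np, cv2
from scipy.spatial.transform import Rotation as R
def unproj(cam,px,depth=None,z=None):
    m=env.camera_model(cam); Rm=np.array(m["rotation"]); e=np.array(m["eye"])
    d=Rm@np.array([(px[0]-m["cx"])/m["fx"],(px[1]-m["cy"])/m["fy"],1.])
    return e+d*(depth if z is None else (z-e[2])/d[2])
def cloud(cam,D):
    m=env.camera_model(cam); Rm=np.array(m["rotation"]); e=np.array(m["eye"])
    v,u=np.mgrid[:D.shape[0],:D.shape[1]]
    P=np.stack([(u-m["cx"])/m["fx"]*D,(v-m["cy"])/m["fy"]*D,D],-1)@Rm.T+e
    P[D==0]=np.nan
    return P
E
python3 - <<'E'
from h import *
print(env.camera_model("top")); print(env.camera_model("side")); print(env.state())
for c in("top","side"):
    I,D=env.grab_frame(c); cv2.imwrite(f"pics/{c}0.png",I); np.save(f"{c}0.npy",D)
zs=dict(carrier=6,inner_corner=13,rail_mid=6,pocket_corner=6,seat=6,jig=0,die_plunger=6,die_ring=6,vial_0=0,mortar=0)
for c in("top","side"):
  for n,z in zs.items():
    for r in env.pinpoint(c,n)[:2]:
        print(c,n,np.round(r["location"]),round(r["score"],2),unproj(c,r["location"],z=z).round(1))
E
```

```text
pics
{'fx': 542.2353741099622, 'fy': 542.2353741099622, 'cx': 284.88002809472044, 'cy': 199.8536075301112, 'eye': array([ 337.35482233, -101.97933074,  885.14521207]), 'rotation': array([-1.67818315e+02, -9.36655635e-02, -9.20967293e+01])}
{'fx': 498.5360910988061, 'fy': 498.5360910988061, 'cx': 275.4752197098387, 'cy': 210.02399660582984, 'eye': array([ 340.35423686, -747.73007995,  603.37364211]), 'rotation': array([-129.8918612 ,   -0.40038881,  -15.72686457])}
{'time_s': 0.0, 'qpos': array([-6.70361525e+01,  1.83511096e+01,  8.97077818e+01,  1.01210086e-05,
        7.20423544e+01, -1.14599697e+00]), 'qvel': array([-0.07406372,  0.03789216, -0.02224525,  0.04730803, -0.08840778,
       -0.01767304]), 'effort': array([-7.34057394e-04, -4.12467849e+01, -2.31972921e+01,  7.27183535e-02,
        4.57396545e-02, -1.42451440e-04]), 'ee_pos': array([ 234.69079289, -524.39230466,  227.1162577 ]), 'ee_rot': array([-1.79898775e+02, -2.03454394e-03,  2.41098395e+01]), 'force': array([ 1.48884099, -0.05897014, -0.15272935]), 'torque': array([ 0.01915455, -0.01528944,  0.03422519]), 'gripper_force': 0.0, 'gripper_width': 90.95287266306258}Traceback (most recent call last):
  File "<stdin>", line 9, in <module>
  File "h.py", line 7, in unproj
    return e+d*(depth if z is None else (z-e[2])/d[2])
                                                 ~^^^
IndexError: invalid index to scalar variable.
```

Rotation is given as Euler angles in degrees.

```bash
sed -i 's/Rm=np.array(m\["rotation"\])/Rm=R.from_euler("xyz",m["rotation"],degrees=True).as_matrix()/' h.py
python3 - <<'E'
from h import *
zs=dict(carrier=6,inner_corner=13,rail_mid=6,pocket_corner=6,seat=6,jig=0,die_plunger=6,die_ring=6,vial_0=0,vial_2=0,mortar=0)
for c in("top","side"):
  for n,z in zs.items():
    for r in env.pinpoint(c,n)[:2]:
        print(c,n,np.round(r["location"]),round(r["score"],2),unproj(c,r["location"],z=z).round(1))
E
```

```text
top carrier [226. 190.] 0.67 [547.5 -12.3   6. ]
top inner_corner [225. 191.] 0.97 [544.2 -11.6  13. ]
top rail_mid [274. 153.] 0.68 [609.1 -95.5   6. ]
top pocket_corner [348. 166.] 0.81 [ 581.8 -219.4    6. ]
top seat [325. 175.] 0.83 [ 566.9 -179.6    6. ]
top jig [270. 186.] 0.67 [553.8 -87.2   0. ]
top jig [347. 168.] 0.19 [ 579.9 -216.8    0. ]
top die_plunger [318. 227.] 0.67 [ 478.8 -162.5    6. ]
top die_ring [350. 167.] 0.67 [ 578.8 -220.9    6. ]
top vial_0 [245. 262.] 0.73 [426.6 -41.7   0. ]
top vial_0 [316. 140.] 0.49 [ 631.4 -167.3    0. ]
top vial_2 [245. 262.] 0.73 [426.6 -41.7   0. ]
top vial_2 [316. 140.] 0.49 [ 631.4 -167.3    0. ]
top mortar [294. 275.] 0.89 [ 402.8 -120.5    0. ]
side carrier [271. 196.] 0.9 [541.8 -18.8   6. ]
side rail_mid [312. 212.] 0.7 [601.7 -82.7   6. ]
side rail_mid [309. 255.] 0.63 [ 561.1 -190.4    6. ]
side pocket_corner [271. 196.] 0.74 [541.1 -17.    6. ]
side pocket_corner [325. 266.] 0.63 [ 577.  -221.9    6. ]
side seat [310. 252.] 0.96 [ 565.  -184.7    6. ]
side seat [270. 193.] 0.69 [541.9  -7.4   6. ]
side jig [289. 219.] 0.87 [557.8 -85.4   0. ]
side die_plunger [258. 254.] 0.73 [ 477.7 -164.8    6. ]
side die_ring [258. 233.] 0.72 [ 490.1 -114.1    6. ]
side die_ring [271. 189.] 0.25 [547.1   3.5   6. ]
side vial_0 [342. 241.] 0.83 [ 630.2 -166.9    0. ]
side vial_0 [215. 214.] 0.8 [427.8 -35.4   0. ]
side vial_2 [342. 241.] 0.83 [ 630.2 -166.9    0. ]
side vial_2 [215. 214.] 0.8 [427.8 -35.4   0. ]
side mortar [208. 250.] 0.81 [ 398.9 -126.9    0. ]
```

View pics/top0.png

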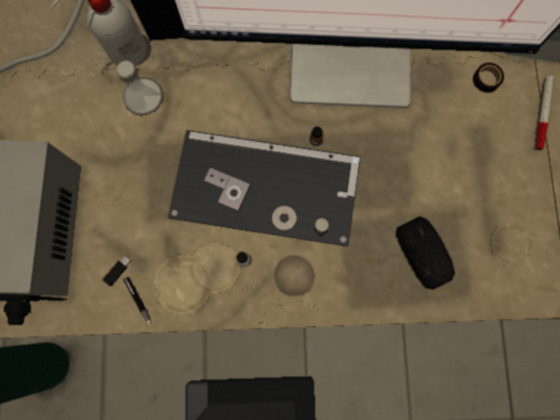

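View pics/side0.png

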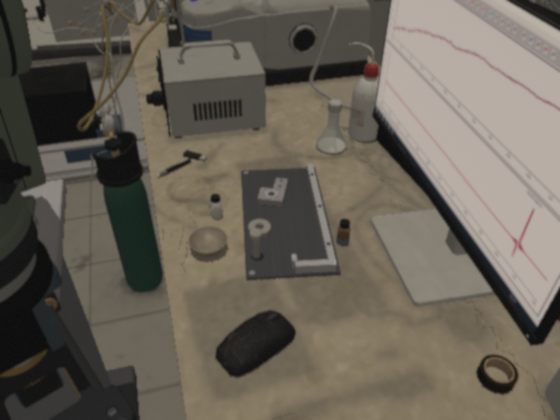

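The top view shows the rail running from (187,135) to (358,157), with the pocket on the right. The L carrier is around (228,189), narrow arm to the upper left, with the ring at (284,217) and the plunger at (322,227) on the robot side. The next step is to fit the jig and carrier outlines.

```bash
cat >> h.py <<'E'
from scipy.optimize import minimize
def rect(cam,I,res=0.5,x0=380,x1=680,y0=-280,y1=100,z=6):
    """orthophoto at height z: row->x (down from x1), col->y (from y1 down)"""
    m=env.camera_model(cam); Rm=R.from_euler("xyz",m["rotation"],degrees=True).as_matrix()
    X,Y=np.meshgrid(np.arange(x1,x0,-res),np.arange(y1,y0,-res),indexing="ij")
    p=(np.stack([X,Y,np.full_like(X,z)],-1)-m["eye"])@Rm
    return cv2.remap(I,(p[...,0]/p[...,2]*m["fx"]+m["cx"]).astype(np.float32),(p[...,1]/p[...,2]*m["fy"]+m["cy"]).astype(np.float32),cv2.INTER_LINEAR)
E
python3 - <<'E'
from h import *
I=cv2.imread("pics/top0.png"); D=np.load("top0.npy"); P=cloud("top",D)
o=rect("top",I,z=6); g=cv2.resize(o,None,fx=1,fy=1)
for k,x in enumerate(range(400,680,50)): cv2.line(g,(0,(680-x)*2),(760,(680-x)*2),(0,255,0) ,1)
for y in range(-250,100,50): cv2.line(g,((100-y)*2,0),((100-y)*2,600),(0,255,0),1)
cv2.imwrite("pics/ortho.png",g)
# depth checks
for n,px in dict(carrier=(235,200),base=(260,200),rail=(270,146),table=(330,280)).items(): print(n,P[px[1],px[0]].round(1))
E
```

```text
carrier [526.4 -29.   21.3]
base [528.  -69.2   7. ]
rail [615.  -88.9  25.2]
table [ 393.  -178.6   -1. ]
```

View pics/ortho.png

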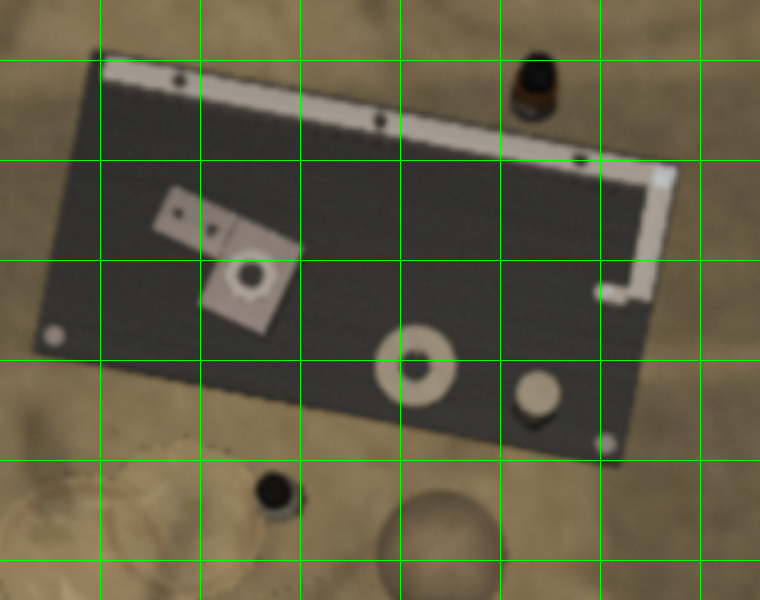

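The ortho view shows the rail's inner foot from about (100,80) to (650,185), the stop and lip at (600-650,190-300), and the carrier around (230,260) pitched a bit more steeply than the rail. I'll fit models numerically by mask overlap.

```bash
cat >> h.py <<'E'
def proj(cam,p):
    m=env.camera_model(cam); Rm=R.from_euler("xyz",m["rotation"],degrees=True).as_matrix()
    q=(np.asarray(p,float)-m["eye"])@Rm
    return np.stack([q[:,0]/q[:,2]*m["fx"]+m["cx"],q[:,1]/q[:,2]*m["fy"]+m["cy"]],1)
S=4
def render(cam,pose,boxes,shape=(420,560)):
    M=np.zeros((shape[0]*2,shape[1]*2),np.uint8); c,s=np.cos(pose[2]),np.sin(pose[2])
    for x0,x1,y0,y1,z0,z1 in boxes:
        b=np.array([(x,y,z) for x in(x0,x1) for y in(y0,y1) for z in(z0,z1)],float)
        w=np.c_[pose[0]+c*b[:,0]-s*b[:,1],pose[1]+s*b[:,0]+c*b[:,1],b[:,2]]
        h=cv2.convexHull(((proj(cam,w)+.5)*2-.5).astype(np.float32))[:,0]
        cv2.fillConvexPoly(M,np.round(h*16).astype(np.int32),255,shift=4)
    return cv2.resize(M,shape[::-1],interpolation=cv2.INTER_AREA)/255.
JIG=[(50,62,-147,138,6,24),(-5,62,-147,-135,6,24),(-9,-1,-147,-119,6,24)]
BASE=[(-85,70,-150,150,0,6)]
CAR=[(-24,24,-36,0,6,20),(0,24,0,36,6,20)]
def fit(cam,mask,boxes,p0,roi=None):
    k=np.ones(mask.shape) if roi is None else roi
    f=lambda p:(np.abs(render(cam,p*[1,1,.01],boxes)-mask)*k).sum()
    p0=np.array(p0,float)/[1,1,.01]; best=None
    for st in(4,1.5):
        sx=np.vstack([p0]+[p0+np.eye(3)[i]*st for i in range(3)])
        r=minimize(f,p0,method="Nelder-Mead",options=dict(initial_simplex=sx,xatol=.02,fatol=.05)); p0=r.x
    return r.x*[1,1,.01],r.fun/mask.sum()
def soft(I,lo,hi):
    g=cv2.cvtColor(I,cv2.COLOR_BGR2GRAY).astype(float); return np.clip((g-lo)/(hi-lo),0,1)
def carpose(cam,I,p0,T=(45,150)):
    roi=cv2.dilate(render(cam,p0,CAR),np.ones((15,15)))>0
    m=soft(I,*T)*roi; return fit(cam,m,CAR,p0)
E
python3 - <<'E'
from h import *
I=cv2.imread("pics/top0.png"); g=cv2.cvtColor(I,cv2.COLOR_BGR2GRAY)
print(g[200,262],g[146,262],g[200,228],g[175,215],g[300,330],g[180,345:360])
p0=[557,-81,np.radians(-11.2)]
inside=render("top",p0,[(-85,62,-147,138,6,6)])>.99
m=soft(I,55,130)
roi=(cv2.dilate(render("top",p0,JIG),np.ones((9,9)))>0)
# only rows inside base top outline (exclude table)
dark_region=render("top",p0,[(-80,66,-148,147,6,6)])>.99
print("jig bright",fit("top",m*(roi&dark_region),JIG,p0,(roi&dark_region).astype(float)))
hsv=cv2.cvtColor(I,cv2.COLOR_BGR2HSV)
bm=((g<75)|(render("top",p0,[(-70,62,-140,138,6,24)])>.5)).astype(np.uint8)
n,l,st,_=cv2.connectedComponentsWithStats(bm); bm=(l==l[186,270]).astype(float)
print("base",fit("top",bm,BASE,p0))
for T in((50,110),(50,140),(60,120)):
    print("car",carpose("top",I,[545,-12,np.radians(-25)],T))
E
```

```text
51 155 135 123 113 [ 52  49  49  74 130 158 160 160 159 160 153 115  84  88  89]
jig bright (array([ 5.63956322e+02, -8.11478383e+01, -1.96498306e-01]), np.float64(0.12564894453115488))
base (array([ 5.58809416e+02, -7.87622478e+01, -1.95941027e-01]), np.float64(0.04322437887045755))
car (array([ 5.49023007e+02, -9.60371477e+00, -4.60069678e-01]), np.float64(0.16342318118704954))
car (array([ 5.49000643e+02, -9.65574627e+00, -4.61523096e-01]), np.float64(0.3755543089170273))
car (array([ 5.49046187e+02, -9.64012159e+00, -4.62068970e-01]), np.float64(0.22352487903271498))
```

The rail's side faces look dark, so I'll fit the top faces only.

```bash
cat >> h.py <<'E'
JIG=[(50,62,-147,138,24,24),(-5,62,-147,-135,24,24),(-9,-1,-147,-119,24,24)]
CAR=[(-24,24,-36,0,20,20),(0,24,0,36,20,20)]
def rel(p,q):
    c,s=np.cos(q[2]),np.sin(q[2]); d=np.array(p[:2])-q[:2]
    return np.array([c*d[0]+s*d[1],-s*d[0]+c*d[1],p[2]-q[2]])
def absp(r,q):
    c,s=np.cos(q[2]),np.sin(q[2]); return np.array([q[0]+c*r[0]-s*r[1],q[1]+s*r[0]+c*r[1],q[2]+r[2]])
E
python3 - <<'E'
from h import *
I=cv2.imread("pics/top0.png")
p0=[558.8,-78.8,-.196]
roi=(cv2.dilate(render("top",p0,JIG),np.ones((7,7)))>0)&(render("top",p0,[(-80,68,-149,147,6,6)])>.99)
m=soft(I,55,140)
j,e=fit("top",m*roi,JIG,p0,roi.astype(float)); print("jig",j,e)
for T in((50,110),(55,120)):
    c,e=carpose("top",I,[549,-10,-.46],T); print("car",c,e,"in jig",rel(c,j),"inner corner",c[:2])
S=cv2.imread("pics/side0.png")
for T in((60,120),):
    c2,e=carpose("side",S,c,T); print("side car",c2,e)
seat=absp([26,-99,0],j); print("seat",seat,"rel",rel(c,seat))
for n,z in (("die_ring",18),("die_plunger",59)):
    r=env.boxes_of("top",n)[0]; b=r["bbox"]; w=unproj("top",((b[0]+b[2])/2,(b[1]+b[3])/2),z=z if z==18 else 40); print(n,b,w,rel([w[0],w[1],0],j))
E
```

```text
jig [ 5.58743335e+02 -7.94747723e+01 -1.94335480e-01] 0.10478568727779182
car [ 5.46952836e+02 -1.02164534e+01 -4.31177698e-01] 0.08644603934357802 in jig [-24.94334773  65.67769796  -0.23684222] inner corner [546.95283593 -10.21645343]
car [ 5.46957763e+02 -1.01201926e+01 -4.51930513e-01] 0.1153578513804625 in jig [-24.95710306  65.77309827  -0.25759503] inner corner [546.95776271 -10.12019256]
side car [ 5.45626479e+02 -1.19861668e+01 -4.38595874e-01] 0.2519870203868775
seat [ 5.65135575e+02 -1.81632196e+02 -1.94335480e-01] rel [-50.95710306 164.77309827  -0.25759503]
die_ring [271.8, 205.7, 296.4, 233.0] [ 492.05843653 -107.79456897   18.        ] [-59.96067125 -40.66453623   0.19433548]
die_plunger [316.0, 216.6, 328.1, 235.6] [ 475.15230479 -167.10884353   40.        ] [ -65.09411516 -102.12711192    0.19433548]
```

The fit gives the jig at (558.7,-79.5) with yaw -11.1°. The carrier sits 51 mm off the rail at -0.25 rad, 165 mm before its seat. Plan: put the closed tip (32 x 27 mm, width along the ledge) in the inner corner, aligned to the carrier.

```bash
cat > go.py <<'E'
import sys
from h import *
J=np.array([558.74,-79.47,-.1943])
def tool(carrier_in_jig, off):  # tip centre in carrier frame -> world pose
    p=absp([off[0],off[1],0],absp(carrier_in_jig,J)); return p[0],p[1],90+np.degrees(p[2])
def plan(x,y,z,yaw):
    s=env.state(); p=s["ee_pos"]; cy=np.radians(s["ee_rot"][2])
    d=np.array([x,y])-p[:2]
    print("now",p.round(1),s["ee_rot"].round(1),"t",round(s["time_s"],2),"F",s["force"].round(1),"goal",np.round([x,y,z,yaw],1))
    print("tool dx,dy,dz mm:",(d@[np.cos(cy),np.sin(cy)]).round(1),(d@[np.sin(cy),-np.cos(cy)]).round(1),round(p[2]-z,1),"spin rad",round(-((yaw-s["ee_rot"][2]+180)%360-180)*np.pi/180,3))
E
python3 -c "
from go import *
plan(*tool([-25,65.7,-.245],[-18,20.5])[:2],120,tool([-25,65.7,-.245],[0,0])[2])"
```

```text
now [ 234.9 -524.9  228. ] [180.    0.   24.1] t 1.35 F [-0.5  0.8 -0.4] goal [539.3  16.  120.   64.8]
tool dx,dy,dz mm: 498.8 -369.3 108.0 spin rad -0.711
```

Emit:
arm_command([
  {"offset": [0.0499, -0.0369, 0], "spin": 0},
  {"offset": [0.0499, -0.0369, 0], "spin": 0},
  {"offset": [0.0499, -0.0369, 0], "spin": 0},
  {"offset": [0.0499, -0.0369, 0], "spin": 0},
  {"offset": [0.0499, -0.0369, 0], "spin": 0},
], jaw=0, newtons=20)

```text
time_s: 1.98
ee_pos: [388.0, -252.8, 228.2]
ee_rot: [179.9, -0.0, 24.1]
force: [1.3, -0.4, 0.2]
gripper_width: 44.0
gripper_force: 0.0
```

Emit:
arm_command([
  {"offset": [0.0499, -0.0369, 0], "spin": 0},
  {"offset": [0.0499, -0.0369, 0], "spin": 0},
  {"offset": [0.0499, -0.0369, 0], "spin": 0},
  {"offset": [0.0499, -0.0369, 0], "spin": 0},
  {"offset": [0.0499, -0.0369, 0], "spin": 0},
])

```text
time_s: 2.6
ee_pos: [540.5, 17.7, 228.2]
ee_rot: [180.0, -0.0, 24.1]
force: [0.4, -1.0, -0.5]
gripper_width: 0.4
gripper_force: 0.0
```

Emit:
arm_command([
  {"offset": [0, 0, 0.027], "spin": -0.178},
  {"offset": [0, 0, 0.027], "spin": -0.178},
  {"offset": [0, 0, 0.027], "spin": -0.178},
  {"offset": [0, 0, 0.027], "spin": -0.178},
  {"offset": [0, 0, 0], "spin": 0},
])

```text
time_s: 3.22
ee_pos: [538.1, 15.8, 118.2]
ee_rot: [-179.8, 0.1, 64.8]
force: [0.1, 0.1, -0.6]
gripper_width: 0.5
gripper_force: 0.0
```

```bash
python3 -c "
from go import *
I,D=env.grab_frame('side'); cv2.imwrite('pics/s1.png',cv2.resize(I[120:320,180:420],None,fx=3,fy=3))
t=tool([-25,65.7,-.245],[-18,20.5]);plan(t[0],t[1],24,t[2]); print(env.state()['gripper_width'])"
```

```text
now [539.4  15.8 119.7] [-179.9    0.    64.7] t 3.27 F [ 0.2 -0.6  1.4] goal [539.3  16.   24.   64.8]
tool dx,dy,dz mm: 0.2 -0.1 95.7 spin rad -0.002
0.8573553187828078
```

View pics/s1.png

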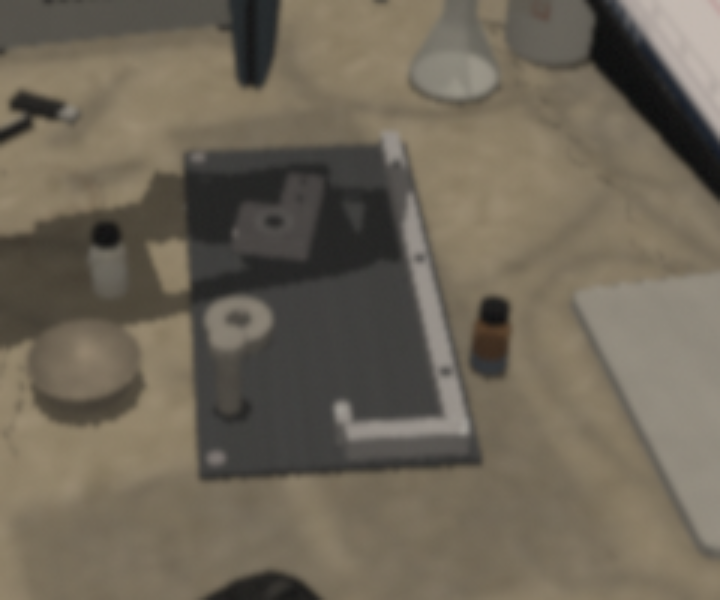

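The carrier still lies as before, at about (280,215) in the crop, with the finger hovering at (255,45). I'll descend to just above the carrier, pause there, and look.

Emit:
arm_command([
  {"offset": [0, 0, 0.04], "spin": 0},
  {"offset": [0, 0, 0.038], "spin": 0},
  {"offset": [0, 0, 0], "spin": 0},
])

```text
time_s: 3.65
ee_pos: [538.6, 15.7, 41.1]
ee_rot: [-179.8, 0.1, 64.8]
force: [0.2, 0.2, 0.2]
gripper_width: 0.8
gripper_force: 0.0
```

```bash
python3 -c "
from go import *
I,D=env.grab_frame('side'); 
t=tool([-25,65.7,-.245],[-18,20.5]);plan(t[0],t[1],24,t[2])
p=absp([0,0,0],[*t[:2],np.radians(t[2])])
c=absp([-25,65.7,-.245],J)
for b,z,col in (([[-16,-13.5],[16,-13.5],[16,13.5],[-16,13.5]],28,(0,255,0)),):
    w=[absp([*q,0],p) for q in b]; cv2.polylines(I,[np.int32(proj('side',[[a[0],a[1],z] for a in w])*16)],True,col,1,shift=4)
b=[[-24,-36],[24,-36],[24,36],[0,36],[0,0],[-24,0]]
w=[absp([*q,0],c) for q in b]; cv2.polylines(I,[np.int32(proj('side',[[a[0],a[1],20] for a in w])*16)],True,(0,0,255),1,shift=4)
cv2.imwrite('pics/s2.png',cv2.resize(I[130:250,210:360],None,fx=5,fy=5,interpolation=cv2.INTER_CUBIC))
"
```

```text
now [540.2  15.7  42.7] [180.   -0.   64.8] t 3.7 F [ 0.4 -0.1  1.4] goal [539.3  16.   24.   64.8]
tool dx,dy,dz mm: -0.1 -0.9 18.7 spin rad -0.0
```

View pics/s2.png

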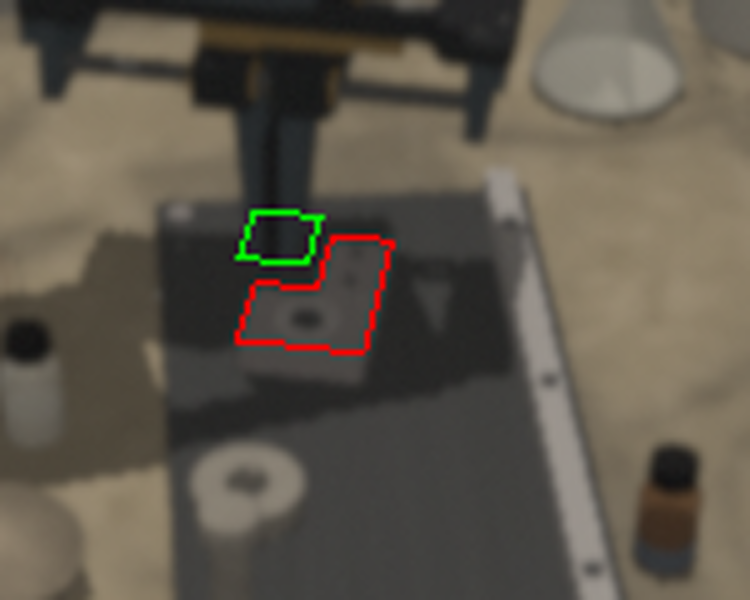

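The projected carrier and tip outlines match the image, with a few mm of clearance on both faces. I'll descend, nestle in, and start pushing.

Emit:
arm_command([
  {"offset": [0, 0, 0.01], "spin": 0},
  {"offset": [0, 0, 0.008], "spin": 0},
  {"offset": [0, 0, 0], "spin": 0},
])

```text
time_s: 4.08
ee_pos: [539.4, 15.8, 23.8]
ee_rot: [-180.0, 0.0, 64.9]
force: [-0.0, -1.0, -0.5]
gripper_width: 0.4
gripper_force: 0.0
```

Emit:
arm_command([
  {"offset": [-0.002, 0.002, 0], "spin": 0},
  {"offset": [-0.002, 0.002, 0], "spin": 0},
  {"offset": [0, 0.003, 0], "spin": 0},
  {"offset": [0, 0.003, 0], "spin": 0},
  {"offset": [0, 0.003, 0], "spin": 0},
])

```text
time_s: 4.7
ee_pos: [549.3, 6.7, 23.9]
ee_rot: [-179.9, 0.0, 64.9]
force: [-2.2, 0.6, 1.4]
gripper_width: 0.3
gripper_force: 1.4
```

```bash
cat > look.py <<'E'
from go import *
def look(rc,off,name=None,shift=(-11,16)):
    """fit carrier in both views starting from guess rc (jig frame); print pose vs jig and tip in jig frame"""
    for cam in("side","top"):
        I,D=env.grab_frame(cam); out=[]
        if name and cam=="side": cv2.imwrite(f"pics/{name}.png",cv2.resize(I[130:290,210:360],None,fx=3.7,fy=3.7,interpolation=cv2.INTER_CUBIC))
        P=cloud(cam,D); print(cam,"pin",[(rel([*unproj(cam,r["location"],z=13)[:2],0],J).round(1)[:2],round(r["score"],2)) for r in env.pinpoint(cam,"inner_corner")[:1]])
    s=env.state(); t=rel([*s["ee_pos"][:2],np.radians(s["ee_rot"][2]-90)],J); print("tip in jig",t.round(3),"corner if nestled",absp([13.5,-16,0],t).round(2),"z",s["ee_pos"][2].round(1),"F",s["force"].round(1),"t",s["time_s"])
E
python3 -c "
from look import *
look(None,None,'s3')"
```

```text
side pin [(array([-29.4,  58.1]), 0.83)]
top pin [(array([-19.6,  63.2]), 0.77)]
tip in jig [-25.188  82.696  -0.244] corner if nestled [-15.94  63.91  -0.24] z 23.9 F [-0.6 -0.7  0.4] t 4.9
```

View pics/s3.png

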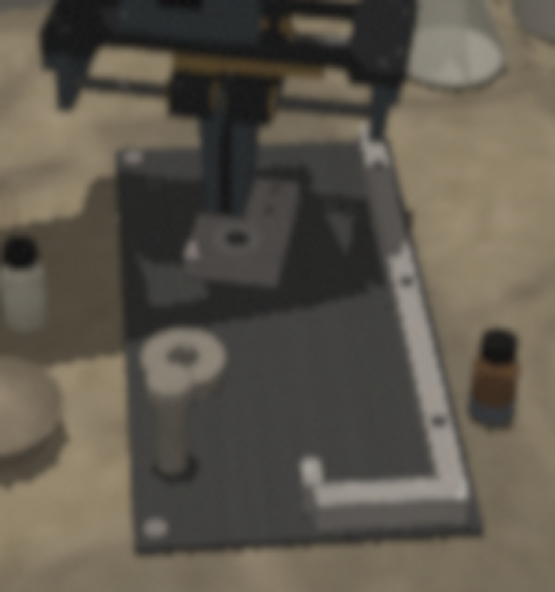

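The tip is nestled in the corner with about 2 N of contact. Next I'll push towards the rail while turning gently to parallel.

Emit:
arm_command([
  {"offset": [-0.0005, 0.004, 0], "spin": -0.025},
  {"offset": [-0.0005, 0.004, 0], "spin": -0.025},
  {"offset": [-0.0005, 0.004, 0], "spin": -0.025},
  {"offset": [-0.0005, 0.004, 0], "spin": -0.025},
  {"offset": [-0.0005, 0.004, 0], "spin": -0.025},
])

```text
time_s: 5.52
ee_pos: [567.5, -3.4, 23.9]
ee_rot: [180.0, 0.0, 72.2]
force: [-1.4, 0.2, -0.4]
gripper_width: 0.8
gripper_force: 0.8
```

Emit:
arm_command([
  {"offset": [-0.0005, 0.004, 0], "spin": -0.025},
  {"offset": [-0.0005, 0.004, 0], "spin": -0.025},
  {"offset": [-0.0005, 0.003, 0], "spin": -0.025},
  {"offset": [-0.0005, 0.003, 0], "spin": -0.025},
  {"offset": [0, 0.003, 0], "spin": -0.02},
])

```text
time_s: 6.15
ee_pos: [583.3, -9.8, 23.9]
ee_rot: [180.0, 0.0, 79.0]
force: [-1.5, -0.1, -1.1]
gripper_width: 0.4
gripper_force: 0.6
```

```bash
python3 -c "
from look import *
look(None,None,'s4')"
```

```text
side pin [(array([18.9, 57.1]), 0.98)]
top pin [(array([16.6, 56.5]), 0.79)]
tip in jig [1.0828e+01 7.3262e+01 1.0000e-03] corner if nestled [24.35 57.28  0.  ] z 24.1 F [ 0.2 -0.1 -0.1] t 6.35
```

View pics/s4.png

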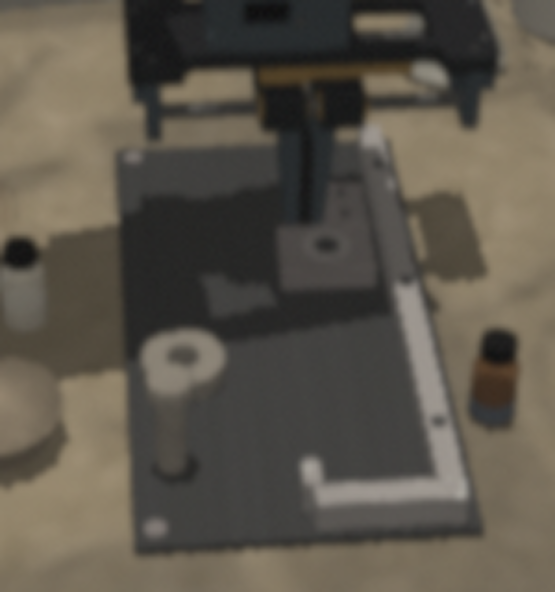

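The carrier is parallel, about 8 mm short of the rail. I'll continue with small steps until the force rises.

Emit:
arm_command([
  {"offset": [0, 0.002, 0], "spin": 0},
  {"offset": [0, 0.002, 0], "spin": 0},
  {"offset": [0, 0.002, 0], "spin": 0},
])

```text
time_s: 6.72
ee_pos: [587.6, -10.7, 23.9]
ee_rot: [-179.8, 0.0, 78.9]
force: [-6.1, 1.2, 5.7]
gripper_width: 0.6
gripper_force: 3.7
```

Emit:
arm_command([
  {"offset": [0, 0.001, 0], "spin": 0},
  {"offset": [0, 0.001, 0], "spin": 0},
])

```text
time_s: 6.98
ee_pos: [587.9, -11.0, 23.9]
ee_rot: [-179.6, 0.1, 78.9]
force: [-8.7, 0.6, 8.8]
gripper_width: 0.8
gripper_force: 4.9
```

Emit:
arm_command([
  {"offset": [0, 0.001, 0], "spin": 0},
  {"offset": [0, 0, 0], "spin": 0},
])

```text
time_s: 7.22
ee_pos: [588.0, -11.1, 23.9]
ee_rot: [-179.5, 0.1, 78.9]
force: [-10.7, 0.5, 9.0]
gripper_width: 0.6
gripper_force: 5.4
```

```bash
python3 -c "
from look import *
look(None,None,'s5')"
```

```text
side pin [(array([15.5, 54.2]), 0.6)]
top pin [(array([15.9, 52.8]), 0.63)]
tip in jig [1.5523e+01 7.2733e+01 1.0000e-03] corner if nestled [29.04 56.75  0.  ] z 23.9 F [-10.2   1.5   8.5] t 7.425
```

View pics/s5.png

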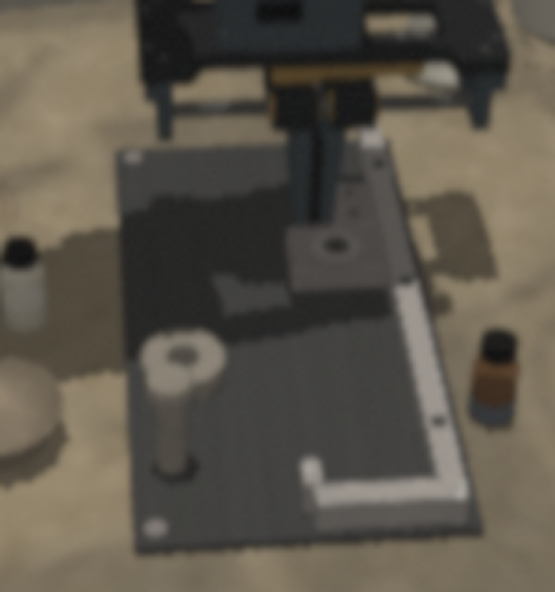

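The carrier is flush against the rail with a steady 10 N press, still about 155 mm before its seat. Now I'll slide it along -y, watching the press force.

Emit:
arm_command([
  {"offset": [-0.004, 0, 0], "spin": 0},
  {"offset": [-0.006, 0, 0], "spin": 0},
  {"offset": [-0.006, 0, 0], "spin": 0},
  {"offset": [-0.006, 0, 0], "spin": 0},
  {"offset": [-0.006, 0, 0], "spin": 0},
])

```text
time_s: 8.05
ee_pos: [583.4, -35.2, 23.8]
ee_rot: [-179.5, -0.3, 78.8]
force: [-7.4, 13.9, 6.4]
gripper_width: 0.5
gripper_force: 7.7
```

```bash
python3 -c "
from look import *
look(None,None)"
```

```text
side pin [(array([20.7, 35. ]), 0.92)]
top pin [(array([24.3, 33.3]), 0.63)]
tip in jig [15.653 47.51  -0.   ] corner if nestled [29.15 31.51 -0.  ] z 23.8 F [-8.  10.4  7.3] t 8.25
```

The carrier follows and the press is holding at about 10 N. Continuing.

Emit:
arm_command([
  {"offset": [-0.006, 0, 0], "spin": 0},
  {"offset": [-0.006, 0, 0], "spin": 0},
  {"offset": [-0.006, 0, 0], "spin": 0},
  {"offset": [-0.006, 0, 0], "spin": 0},
  {"offset": [-0.006, 0, 0], "spin": 0},
])

```text
time_s: 8.88
ee_pos: [577.7, -64.6, 23.9]
ee_rot: [-179.5, -0.3, 78.8]
force: [-6.9, 12.8, 7.3]
gripper_width: 0.7
gripper_force: 8.2
```

Emit:
arm_command([
  {"offset": [-0.006, 0, 0], "spin": 0},
  {"offset": [-0.006, 0, 0], "spin": 0},
  {"offset": [-0.006, 0, 0], "spin": 0},
  {"offset": [-0.006, 0, 0], "spin": 0},
  {"offset": [-0.006, 0, 0], "spin": 0},
])

```text
time_s: 9.5
ee_pos: [571.9, -94.0, 23.8]
ee_rot: [-179.5, -0.3, 78.8]
force: [-7.9, 13.5, 7.8]
gripper_width: 0.3
gripper_force: 8.1
```

```bash
python3 -c "
from look import *
look(None,None,'s6')"
```

```text
side pin [(array([ 20.2, -31.3]), 0.69)]
top pin []
tip in jig [ 15.727 -12.417  -0.   ] corner if nestled [ 29.23 -28.42  -0.  ] z 23.8 F [-8.2 10.9  8.1] t 9.7
```

View pics/s6.png

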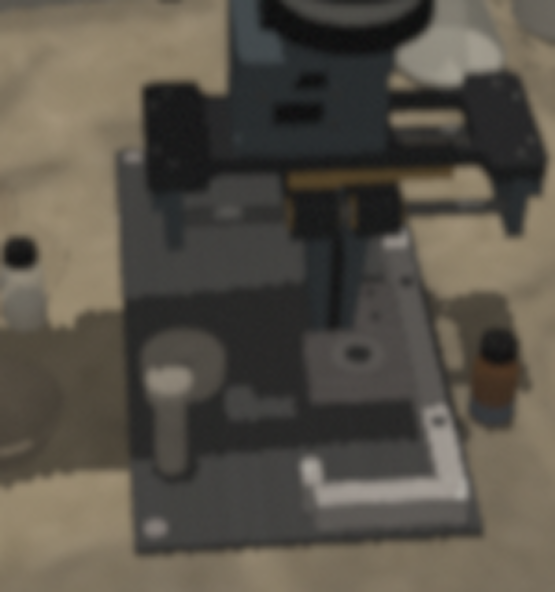

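The carrier is still flush on the rail, at (360,365) in the crop, about 70 mm from its seat, and the hand is clear of the bystanders. Continuing, then slowing before the stop.

Emit:
arm_command([
  {"offset": [-0.006, 0, 0], "spin": 0},
  {"offset": [-0.006, 0, 0], "spin": 0},
  {"offset": [-0.006, 0, 0], "spin": 0},
  {"offset": [-0.006, 0, 0], "spin": 0},
  {"offset": [-0.006, 0, 0], "spin": 0},
])

```text
time_s: 10.32
ee_pos: [566.2, -123.4, 23.8]
ee_rot: [-179.5, -0.3, 78.8]
force: [-6.7, 13.2, 8.7]
gripper_width: 0.9
gripper_force: 8.0
```

Emit:
arm_command([
  {"offset": [-0.006, 0, 0], "spin": 0},
  {"offset": [-0.006, 0, 0], "spin": 0},
  {"offset": [-0.006, 0, 0], "spin": 0},
  {"offset": [-0.006, 0, 0], "spin": 0},
  {"offset": [-0.003, 0, 0], "spin": 0},
])

```text
time_s: 10.95
ee_pos: [561.0, -149.9, 23.8]
ee_rot: [-179.5, -0.3, 78.8]
force: [-6.9, 13.4, 9.1]
gripper_width: 0.5
gripper_force: 8.0
```

Emit:
arm_command([
  {"offset": [-0.003, 0, 0], "spin": 0},
  {"offset": [-0.003, 0, 0], "spin": 0},
  {"offset": [-0.002, 0, 0], "spin": 0},
  {"offset": [-0.002, 0, 0], "spin": 0},
])

```text
time_s: 11.45
ee_pos: [559.2, -159.5, 23.8]
ee_rot: [-179.5, -0.3, 78.9]
force: [-6.0, 13.2, 8.2]
gripper_width: 0.6
gripper_force: 7.9
```

Emit:
arm_command([
  {"offset": [-0.0015, 0, 0], "spin": 0},
  {"offset": [-0.0015, 0, 0], "spin": 0},
  {"offset": [-0.001, 0, 0], "spin": 0},
])

```text
time_s: 11.82
ee_pos: [558.6, -162.5, 23.9]
ee_rot: [-179.5, -0.4, 78.8]
force: [-4.3, 18.7, 8.4]
gripper_width: 0.4
gripper_force: 10.4
```

```bash
python3 -c "
from look import *
look(None,None)"
```

```text
side pin [(array([  23.6, -105.6]), 0.74)]
top pin []
tip in jig [ 1.5857e+01 -8.1434e+01 -1.0000e-03] corner if nestled [ 29.34 -97.45  -0.  ] z 23.8 F [-5.1 16.7  8.9] t 12.025
```

Force along the rail is rising right where the stop should be, so I'll press a bit more to confirm.

Emit:
arm_command([
  {"offset": [-0.001, 0, 0], "spin": 0},
  {"offset": [-0.001, 0, 0], "spin": 0},
  {"offset": [0, 0, 0], "spin": 0},
])

```text
time_s: 12.4
ee_pos: [558.5, -162.6, 23.9]
ee_rot: [-179.5, -0.6, 78.7]
force: [-3.9, 23.0, 8.8]
gripper_width: 0.4
gripper_force: 13.3
```

Emit:
arm_command([
  {"offset": [-0.001, 0.0005, 0], "spin": 0},
  {"offset": [0, 0.0005, 0], "spin": 0},
  {"offset": [0, 0, 0], "spin": 0},
])

```text
time_s: 12.78
ee_pos: [558.6, -162.7, 23.9]
ee_rot: [-179.4, -0.7, 78.7]
force: [-5.1, 26.1, 10.1]
gripper_width: 0.2
gripper_force: 15.4
```

It has stalled against the stop, so it's home. I'll back the tip out of the corner diagonally, then lift.

Emit:
arm_command([
  {"offset": [0.0015, -0.0015, 0], "spin": 0},
  {"offset": [0.0015, -0.0015, 0], "spin": 0},
  {"offset": [0.002, -0.002, 0], "spin": 0},
  {"offset": [0.003, -0.003, 0], "spin": 0},
  {"offset": [0.003, -0.003, 0], "spin": 0},
])

```text
time_s: 13.4
ee_pos: [553.5, -157.9, 24.0]
ee_rot: [179.9, 0.0, 78.9]
force: [-0.3, -0.1, -0.5]
gripper_width: 0.0
gripper_force: 0.0
```

```bash
python3 -c "
from look import *
look(None,None)"
```

```text
side pin [(array([ 24.3, -97.5]), 0.84)]
top pin []
tip in jig [ 9.7900e+00 -7.8073e+01  1.0000e-03] corner if nestled [ 23.31 -94.06   0.  ] z 24.0 F [0.2 0.8 0.6] t 13.6
```

Emit:
arm_command([
  {"offset": [0.001, -0.001, -0.01], "spin": 0},
  {"offset": [0, 0, -0.04], "spin": 0},
  {"offset": [0, 0, -0.06], "spin": 0},
  {"offset": [0, 0, -0.06], "spin": 0},
  {"offset": [0, 0, 0], "spin": 0},
])

```text
time_s: 14.22
ee_pos: [555.4, -157.5, 200.3]
ee_rot: [179.3, 0.1, 78.9]
force: [0.1, -0.4, 0.3]
gripper_width: 0.3
gripper_force: 0.0
```

Emit:
arm_command([
  {"offset": [0.04, -0.045, 0], "spin": 0},
  {"offset": [0.04, -0.045, 0], "spin": 0},
  {"offset": [0.04, -0.045, 0], "spin": 0},
  {"offset": [0.04, -0.0, 0], "spin": 0},
  {"offset": [0, 0, 0], "spin": 0},
])

```text
time_s: 14.85
ee_pos: [450.0, 28.2, 193.6]
ee_rot: [-180.0, -0.0, 79.2]
force: [0.8, -1.3, 0.8]
gripper_width: 0.3
gripper_force: 0.0
```

```bash
python3 -c "
from look import *
print(env.state()['ee_pos'])
for cam in('side','top'):
    I,D=env.grab_frame(cam); cv2.imwrite(f'pics/end_{cam}.png',I)
g=absp([26,-99,0],J)
I=cv2.imread('pics/end_side.png')
for b,col in ((CAR,(0,0,255)),):
    w=[[-24,-36],[24,-36],[24,36],[0,36],[0,0],[-24,0]]
    w=[absp([*q,0],g) for q in w]
V=cv2.resize(I[200:290,240:370],None,fx=6,fy=6,interpolation=cv2.INTER_CUBIC)
T=cv2.imread('pics/end_top.png'); T=cv2.resize(T[130:240,280:370],None,fx=4.9,fy=4.9,interpolation=cv2.INTER_CUBIC)[:540]
V=cv2.resize(V,(390,270)); T=cv2.resize(T,(400,488)); C=np.zeros((488,790,3),np.uint8); C[:270,:390]=V; C[:,390:]=T
cv2.imwrite('pics/end.png',C)
for c in('side','top'):
    print(c,[(rel([*unproj(c,r['location'],z=13)[:2],0],J).round(1),r['score']) for r in env.pinpoint(c,'inner_corner')[:1]])
"
```

```text
[450.02297113  28.24061416 193.64845134]
side [(array([ 20.8, -98.2,   0.2]), 0.59)]
top [(array([ 21.7, -99. ,   0.2]), 0.62)]
```

View pics/end.png

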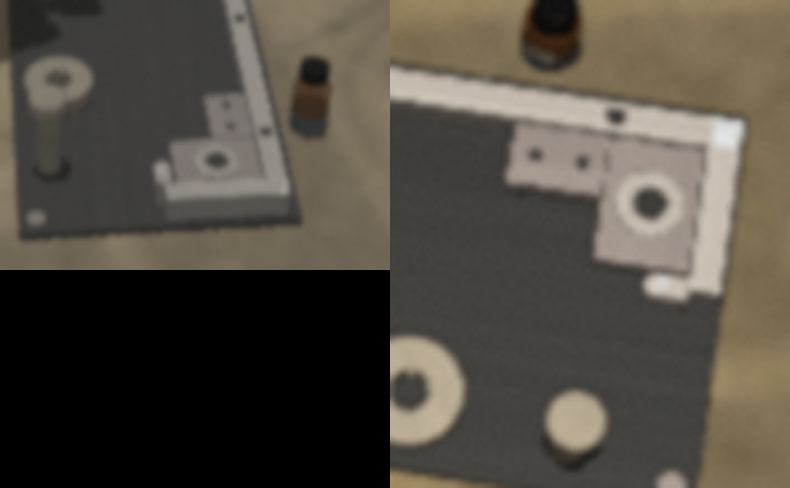

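The top view shows the carrier seated against rail and stop (upscaled, about (600,190)), ring and plunger unmoved. I'll do one numeric check before handing in.

```bash
python3 -c "
from go import *
I=cv2.imread('pics/end_top.png'); g=absp([26,-99,0],J); jr=cv2.dilate(render('top',J,JIG),np.ones((3,3)))>.05
roi=(cv2.dilate(render('top',g,CAR),np.ones((9,9)))>0)&~jr
m=soft(I,55,115)*roi
c,e=fit('top',m,CAR,g,roi.astype(float)); print(rel(c,g),e)
"
```

```text
[-0.28330693  0.29494464 -0.00072979] 0.08386604891208728
```

```bash
python3 -c "
from workcell import env
print(env.job_done())"
```

```text
the job is handed in; nothing more can be done
None
```

The carrier is home in the corner pocket: the last camera fit puts it within about 0.3 mm and 0.001 rad of its seat. The ring, plunger and vial_2 looked undisturbed in the last view, the hand is clear, and the job was handed in at about 15 s; no verdict came back.

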